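# Find the switch that still snaps and put it in service

## Robot

A 7-joint arm with a two-finger parallel gripper is mounted at the origin on a cart in front of the work surface, level with it; the furniture and walls round the work are solid. World frame = base frame: x ahead of the robot, y to its left, z up, the work surface at z = 0. Lengths are in mm, angles in rad, forces in N, time in s.
With the tool pointing down it reaches from about 400 to 875 mm from the base axis. Payload 19.3 kg.
Tool frame: the origin (TCP) lies at the very end of the fingers, on their centre line; the grasp point (between the pads) lies 19 mm behind it (grip_point_offset is the z of the grasp point in the tool frame, in mm); z points along the fingers, y is the line along which they close (so a half turn about z gives the same grasp; the last joint's range is limited). The gripper opens to 85 mm and grips with 20 to 120 N. Pads are 22 mm wide; open, the fingers measure 114 mm over their backs; the gripper's body (76 mm by 85 mm) begins 54 mm behind the grasp point. The pads swing forward as they close: fully open they stand 13 mm farther back than shut.
Start: joints at [1.061, 0.521, -0.036, 1.599, 0.021, 1.021, -0.113], TCP at [266.071, -565.527, 231.291] pointing down, gripper open.
Joint ranges: [-2.91, 2.91], [-0.3, 2.13], [-1.5, 1.42], [0.17, 2.43], [-1.26, 4.41], [0.16, 1.93], [-2.52, 2.52]. Speed limits (rad/s): [1.89, 1.89, 2.39, 2.39, 3.01, 3.01, 3.01].

## Interface

Orientations are given as a 3x3 rotation matrix whose columns are the frame's x, y, z axes.
In Python, from workcell import movep, movel, goto_joints, open_gripper, clamp, wait, inverse_kinematics, read_state, camera, PlanningError, finish_job, grip_point_offset gives the robot as it stands. Calls block until the motion is done:
- movep(position, orientation): joint-space move of the TCP to a pose.
- movel(position, frame=None, max_speed=150, guard=None): straight line of the TCP; frame=None keeps the orientation; max_speed is the mean speed in mm/s. With guard (N) it stops when the force on the tool has changed by that much, and returns True; else False.
- goto_joints(angles): joint-space move.
- open_gripper() and clamp(): open the fingers fully, or close them until they stop; the grip force is fixed at half the most.
- wait(seconds).
- inverse_kinematics(position, orientation): joint angles nearest the present ones, or None.
- read_state(): the state.
- camera(name): name is "side" or "top"; returns a dict with "image" (480x640x3 uint8, blue, green, red), "range_z" (480x640 float32, mm along the optical axis (not along the pixel's ray), 0 where there is no reading), "fx", "fy", "cx", "cy" (pixels), "dist_coeffs" ([k1, k2, p1, p2, k3] as OpenCV has them; the pictures are not rectified), "cam_to_world" (4x4, takes a point from camera to world coordinates). Camera axes: x right, y up, looking along -z (the intrinsics and any distortion apply to the point x, -y, -z); pixel columns grow to the right and rows downward; lengths in mm; the calibration is good to about 2 mm. A picture is of the moment at which its call begins.
A pose or a line that the arm cannot do raises PlanningError and nothing moves.
- finish_job(): hands the job in; it is judged then, once.
The state is a dict: "time": time; "qpos": joint angles; "qvel": joint speeds; "joint_efforts": joint torques, N m; "eef_pos": TCP position; "tool_rot": TCP orientation; "ft_force": force on the tool from outside, world axes, zero at the start; "torque": the same for the moment, N m; "finger_gap": finger opening in mm; "gripper_force": force on a finger pad.
Only numpy, scipy, OpenCV 4.12 (cv2) and the standard library are available. Lean on these libraries where they do the work, as an engineer would, in place of code of your own. Each camera call takes 0.05 s, during which the arm holds its last target. There are 200 camera calls.

## Task

Of the three push-button switches on the bank only one still has its snap action. Press the buttons slowly, one after another, until you feel one give way with a snap, and follow it right down (the worn ones just sink softly to the bottom); then throw that switch's toggle lever fully over, away from its button, and after that turn the main knob fully clockwise. Leave the levers of the worn switches as they are, let go of everything, and do not disturb the oiler, feeler gauge or plug gauge beside the bank.

Things in the scene. Friction and masses are not known exactly. Their poses are not given: they have to be found in the camera images.
- bank: switch bank: fixed aluminium plate 130 (x) x 360 (y) x 12 mm carrying three identical grey modules (122 x 62 mm, top 34 mm above the bench) and a knob block. Origin on the bench under its centre; x from the buttons to the levers (away from the robot), y left along the row, z up. Buttons at x=-35, y=125, 50, -25 mm; lever pivots at x=38, same y; knob axis at x=0, y=-140 mm.
- button_1 (a point): centre of the top face of the leftmost (bank's +y side) push-button when out, 52 mm above the bench; axes as the bank's. Black plastic plunger, 28 mm diameter, 12 mm above its dark steel collar (46 mm diameter); moves straight down 7 mm against a spring and comes back when released.
- pivot_1 (a point): pivot of the leftmost (bank's +y side) station's toggle lever, 36 mm above the bench, 73 mm beyond (bank +x) its button; axes as the bank's. Steel bat 8 mm thick, 42 mm long from the pivot, 13 mm ball tip; the tip starts 20 mm nearer the button than the pivot, 73 mm above the bench. Pushed over to +x with about 2 to 3 N.
- button_2 (a point): centre of the top face of the middle push-button when out, 52 mm above the bench; axes as the bank's. Black plastic plunger, 28 mm diameter, 12 mm above its dark steel collar (46 mm diameter); moves straight down 7 mm against a spring and comes back when released.
- pivot_2 (a point): pivot of the middle station's toggle lever, 36 mm above the bench, 73 mm beyond (bank +x) its button; axes as the bank's. Steel bat 8 mm thick, 42 mm long from the pivot, 13 mm ball tip; the tip starts 20 mm nearer the button than the pivot, 73 mm above the bench. Pushed over to +x with about 2 to 3 N.
- button_3 (a point): centre of the top face of the rightmost push-button when out, 52 mm above the bench; axes as the bank's. Black plastic plunger, 28 mm diameter, 12 mm above its dark steel collar (46 mm diameter); moves straight down 7 mm against a spring and comes back when released.
- pivot_3 (a point): pivot of the rightmost station's toggle lever, 36 mm above the bench, 73 mm beyond (bank +x) its button; axes as the bank's. Steel bat 8 mm thick, 42 mm long from the pivot, 13 mm ball tip; the tip starts 20 mm nearer the button than the pivot, 73 mm above the bench. Pushed over to +x with about 2 to 3 N.
- key_p (a joint): travel (m, 0 out, 0.007 fully in) of module p's push-button. Modules p, q, r look alike and are shuffled among the stations; which is where, and which snaps, must be felt. Force of the good one: about 7 N at 2 mm, then it gives way to 4 N at 4.5 mm and 1 to 2 N at 6 to 7 mm; worn ones rise evenly from 0.5 to 4-5 N. Press at 30 mm/s or less; over 80 mm/s is a blow.
- lever_p (a joint): angle (rad) of the toggle lever on module p, the one with key_p: 0 leaning 0.5 rad from upright towards the button, 1.0 fully over, leaning 0.5 rad away from it. Starts at 0 to 0.12; friction holds it where it is left.
- key_q (a joint): travel (m, 0 out, 0.007 fully in) of module q's push-button. Modules p, q, r look alike and are shuffled among the stations; which is where, and which snaps, must be felt. Force of the good one: about 7 N at 2 mm, then it gives way to 4 N at 4.5 mm and 1 to 2 N at 6 to 7 mm; worn ones rise evenly from 0.5 to 4-5 N. Press at 30 mm/s or less; over 80 mm/s is a blow.
- lever_q (a joint): angle (rad) of the toggle lever on module q, the one with key_q: 0 leaning 0.5 rad from upright towards the button, 1.0 fully over, leaning 0.5 rad away from it. Starts at 0 to 0.12; friction holds it where it is left.
- key_r (a joint): travel (m, 0 out, 0.007 fully in) of module r's push-button. Modules p, q, r look alike and are shuffled among the stations; which is where, and which snaps, must be felt. Force of the good one: about 7 N at 2 mm, then it gives way to 4 N at 4.5 mm and 1 to 2 N at 6 to 7 mm; worn ones rise evenly from 0.5 to 4-5 N. Press at 30 mm/s or less; over 80 mm/s is a blow.
- lever_r (a joint): angle (rad) of the toggle lever on module r, the one with key_r: 0 leaning 0.5 rad from upright towards the button, 1.0 fully over, leaning 0.5 rad away from it. Starts at 0 to 0.12; friction holds it where it is left.
- main_knob_grip (a point): on the axis of the main knob, 9 mm below the top of its grip bar. The bar is black plastic, 14 mm thick, 42 mm long, top 80 mm above the bench, upright sides 32 mm high, standing on a 44 mm disc whose top is 48 mm above the bench. The point's x axis lies along the bar and turns with it.
- main_knob (a joint): angle in rad of the main knob: 0 with its bar along the bank's x, growing clockwise seen from above to the stop at 1.25. Starts between 0 and 0.15; light friction (0.04 N m).
- oiler: bystander: upright squeeze oiler, 42 mm body, 157 mm high, origin under its centre
- feeler_set: bystander: folded steel feeler gauge set lying on the bench, 15 x 95 x 10 mm, long along its y, origin under its centre
- gauge: bystander: plug gauge lying on the bench, 18 x 112 x 16 mm, long along its y, origin under its centre

How it is judged (in metres and radians):
On the way, in this order (a step that is already met when the one before it is completed fails the run):
1. the one button that snaps is pressed in past its snap (more than 4.5 mm) (value of joint key_q above 0.0045 m), for 0.05 s.
2. the lever of that same switch is thrown over (value of joint lever_q above 0.85 rad), for 0.2 s.
3. the main knob is turned clockwise to its stop (value of joint main_knob above 1.1 rad), for 0.2 s.
At the end, for the whole second after the job is handed in: the lever of the switch that snaps is fully over (beyond 0.85 of 1.0 rad), the levers of the two worn switches are still under 0.3 rad, the main knob is fully clockwise (beyond 1.1 of 1.25 rad), and all three buttons are out again (within 2 mm) (value of joint lever_q above 0.85 rad and value of joint each of lever_p, lever_r below 0.3 rad and value of joint main_knob above 1.1 rad and value of joint each of key_p, key_q, key_r below 0.002 m); the robot touches nothing.
It fails at once if a worn switch's lever is thrown (value of joint any of lever_p, lever_r above 0.4 rad).
It fails at once if a button is struck (driven in faster than 80 mm/s) instead of pressed slowly (velocity of joint any of key_p, key_q, key_r above 0.08 m/s).
It fails at once if a bystander is moved by more than 30 mm (distance of any of oiler, feeler_set, gauge from where it was at the start of the episode above 0.03 m).
It also fails if it takes over 67 s, if anything falls off the work surface, if the arm or the gripper's body presses on something with over 40 N, if the wrist force passes 120 N, or if a joint passes its speed limit or range.

## Working session

There is one attempt and no reset: what is moved stays moved. The work goes in short steps, each a Python script; the robot and the scene stay as the last script left them, time stands still between calls to the robot, and variables do not carry over. Pictures are saved under pics/ and viewed, at most 10 in all, crops included, and the job is handed in when it is done.

```bash
mkdir -p pics; ls; python3 - <<'E'
from workcell import *
import cv2,numpy as np
for n in("top","side"):
    c=camera(n);cv2.imwrite(f"pics/{n}0.png",c["image"]);np.savez(f"{n}0.npz",**c)
    print(n,c["fx"],c["cx"],c["cy"],c["dist_coeffs"],np.round(c["cam_to_world"],3).tolist())
s=read_state();print(s["time"],s["ft_force"],s["tool_rot"],s["finger_gap"],grip_point_offset)
E
```

```text
pics
top 584.5141719517115 326.3787444799688 238.4484144492299 [0.02283835 0.         0.         0.         0.        ] [[-0.028, 0.993, -0.116, 335.016], [-1.0, -0.027, 0.01, -95.674], [0.006, 0.116, 0.993, 1222.343], [0.0, 0.0, 0.0, 1.0]]
side 454.36213061025376 328.13327970179756 237.2648327527865 [-0.03851206  0.          0.          0.          0.        ] [[-0.82, 0.301, -0.487, -13.997], [-0.572, -0.448, 0.687, 598.001], [-0.012, 0.842, 0.54, 635.797], [0.0, 0.0, 0.0, 1.0]]
0.1 [-0.10222309 -0.67784079  0.45877216] [[ 9.04814769e-01  4.25805100e-01 -4.99567631e-04]
 [ 4.25805386e-01 -9.04814348e-01  8.77060427e-04]
 [-7.85591569e-05 -1.00629582e-03 -9.99999491e-01]] 85.5191194323298 -18.700000000000003
```

View pics/top0.png

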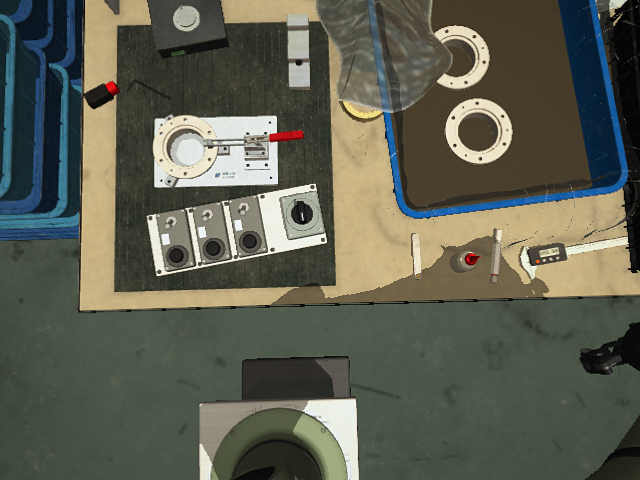

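View pics/side0.png

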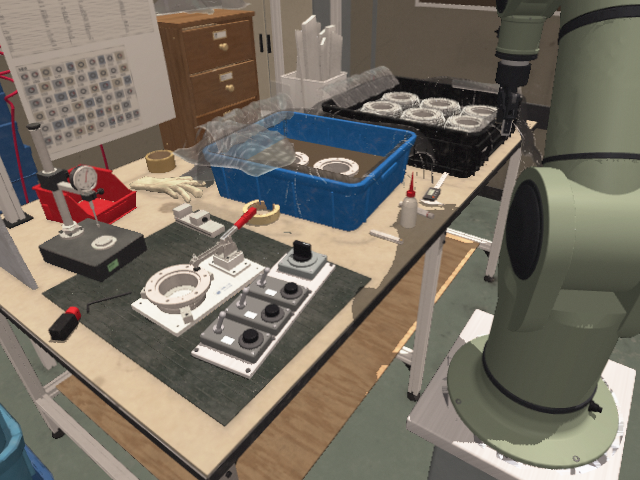

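The top view shows the bank tilted a little. Its buttons are at about (177,256), (212,248) and (249,241), the knob is at (302,212), and the plate corners are near (148,218), (313,184), (327,243) and (156,277). The side view shows a clamp fixture close behind the levers. The oiler and gauges are well to the right of the bank.

```bash
cat >h.py <<'E'
import numpy as np,cv2
def ray(c,uv,z):
    K=np.array([[c["fx"],0,c["cx"]],[0,c["fy"],c["cy"]],[0,0,1.]])
    p=cv2.undistortPoints(np.array(uv,float).reshape(-1,1,2),K,c["dist_coeffs"]).reshape(-1,2)
    d=np.c_[p[:,0],-p[:,1],-np.ones(len(p))]; T=c["cam_to_world"]
    w=d@T[:3,:3].T; o=T[:3,3]
    return o+w*((z-o[2])/w[:,2])[:,None]
def cloud(c):
    v,u=np.mgrid[0:480,0:640]; uv=np.c_[u.ravel(),v.ravel()]
    K=np.array([[c["fx"],0,c["cx"]],[0,c["fy"],c["cy"]],[0,0,1.]])
    p=cv2.undistortPoints(uv.astype(float).reshape(-1,1,2),K,c["dist_coeffs"]).reshape(-1,2)
    z=c["range_z"].ravel(); P=np.c_[p[:,0]*z,-p[:,1]*z,-z]@c["cam_to_world"][:3,:3].T+c["cam_to_world"][:3,3]
    P[z==0]=np.nan
    return P.reshape(480,640,3)
E
python3 - <<'E'
import numpy as np,cv2
from h import *
c=np.load("top0.npz");im=c["image"]
g=im.max(2)
# plate corners: bright, close holes
m=np.zeros_like(g);m[180:285,140:335]=(g[180:285,140:335]>75)*255
m=cv2.morphologyEx(m,cv2.MORPH_OPEN,np.ones((3,3)))
cs,_=cv2.findContours(m,0,2)
for k in cs:
    if cv2.contourArea(k)>300: print("cont",cv2.contourArea(k),cv2.minAreaRect(k))
d=np.zeros_like(g);d[180:285,140:335]=(g[180:285,140:335]<32)*255
n,l,st,ce=cv2.connectedComponentsWithStats(d)
for i in range(1,n):
    if 60<st[i,4]<2000: print("dark",ce[i].round(1),st[i])
P=cloud(c)
for uv in[(177,256),(212,248),(249,241),(302,212)]: print(uv,P[uv[1],uv[0]].round(1))
# heights of fixture near levers
q=P[100:190,150:310]; print("fixture z max",np.nanmax(q[...,2]))
i=np.unravel_index(np.nanargmax(q[...,2]),q.shape[:2]);print(q[i])
big=cv2.resize(im[170:290,135:340],None,fx=3.9,fy=3.9,interpolation=2);cv2.imwrite("pics/crop.png",big)
E
```

```text
cont 2260.0 ((171.8897247314453, 241.76040649414062), (62.15195083618164, 43.56413269042969), 80.21759033203125)
cont 7746.0 ((256.2774658203125, 227.53558349609375), (66.045654296875, 133.1690216064453), 78.87081146240234)
cont 714.5 ((215.5, 183.5), (7.0, 123.0), 90.0)
dark [300.7 212.9] [294 201  15  23 129]
(177, 256) [444.9 193.3  51. ]
(212, 248) [458.8 122.8  54. ]
(249, 241) [471.2  49.   50.7]
(302, 212) [523.2 -59.9  77. ]
fixture z max 126.33098067531228
[671.03455877 -65.10061873 126.33098068]
```

View pics/crop.png

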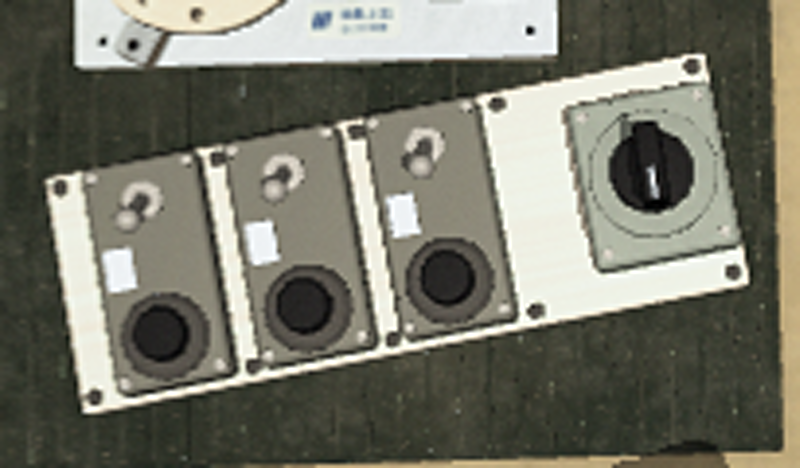

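The crop shows the buttons at crop pixels (159,333), (303,306) and (447,278), the knob disc at (652,172), and the plate corners at (47,180), (706,53), (748,283) and (87,414). The lever balls at (128,218), (274,188) and (420,162) lean towards the buttons.

```bash
python3 - <<'E'
import numpy as np
from h import *
c=np.load("top0.npz")
f=lambda p:(np.array(p)+.5)/3.9-.5+[135,170]
pts=[((159,333),52,(-35,125)),((303,306),52,(-35,50)),((447,278),52,(-35,-25)),((652,172),48,(0,-140)),
((47,180),12,(65,180)),((706,53),12,(65,-180)),((748,283),12,(-65,-180)),((87,414),12,(-65,180))]
W=np.array([ray(c,[f(p)],z)[0,:2] for p,z,_ in pts]);B=np.array([b for *_,b in pts],float)
wm,bm=W.mean(0),B.mean(0);U,S,Vt=np.linalg.svd((B-bm).T@(W-wm));R=(U@Vt).T;t=wm-R@bm
print("yaw",np.arctan2(R[1,0],R[0,0]),"t",t,"det",np.linalg.det(R));print((W-(B@R.T+t)).round(1).tolist())
np.savez("bank.npz",R=R,t=t)
for p in[(128,218),(274,188),(420,162)]: print("ball in bank",((ray(c,[f(p)],73)[0,:2]-t)@R).round(1))
bar=(ray(c,[f((646,124)),f((653,208))],80)[:,:2]-t)@R;print("bar ends",bar.round(1))
s=np.load("side0.npz")
# project into side as check
T=np.linalg.inv(s["cam_to_world"])
for b,z in[((-35,125),52),((-35,50),52),((-35,-25),52),((0,-140),80)]:
    p=T@np.r_[R@b+t,z,1];x=p[:2]/-p[2]; print("side",s["fx"]*x[0]+s["cx"],-s["fy"]*x[1]+s["cy"])
P=cloud(c);Q=((P[...,:2]-t)@R)
for x0,x1 in((66,90),(90,120),(120,150),(150,180)):
  for y0 in(150,100,50,0,-50,-100,-150):
    m=(Q[...,0]>x0)&(Q[...,0]<x1)&(Q[...,1]>y0-25)&(Q[...,1]<y0+25); print(round(float(np.nanmax(P[...,2][m]))),end=" ")
  print()
E
```

```text
yaw 0.16688895448115648 t [501.64014285  78.87436306] det 0.9999999999999988
[[0.5, -0.0], [-0.0, 0.2], [-0.0, -0.0], [-0.5, 0.7], [-1.3, -1.2], [-1.2, -0.2], [1.4, 2.2], [1.2, -1.5]]
ball in bank [ 23.5 125.8]
ball in bank [24.4 50.7]
ball in bank [ 23.3 -24.3]
bar ends [[  19.2 -141.1]
 [ -23.8 -136.4]]
side 249.6690804086087 333.7306992258757
side 271.51874561539216 308.21758117132174
side 290.6931092205023 285.82832267933156
side 301.5744390132341 242.35833268784188
7 8 7 8 21 18 8 
18 61 60 19 27 29 11 
34 61 61 59 96 116 126 
60 61 85 100 101 116 120
```

```bash
cat >>h.py <<'E'
b=np.load("bank.npz");R,t=b["R"],b["t"]
yaw0=float(np.arctan2(R[1,0],R[0,0]))
def W(x,y,z): return np.r_[R@[x,y]+t,z]
def ori(cw=0.):
    a=yaw0-cw;c_,s_=np.cos(a),np.sin(a)
    return np.array([[c_,s_,0],[s_,-c_,0],[0,0,-1.]])
E
cat >press.py <<'E'
from workcell import *
from h import *
import sys
def press(y):
    movep(W(-35,y,100),ori()); movel(W(-35,y,57),max_speed=60); wait(.2)
    f0=read_state()["ft_force"][2]; log=[]
    for z in np.arange(55,43.9,-.5):
        movel(W(-35,y,z),max_speed=12); s=read_state(); f=s["ft_force"][2]-f0
        log.append((round(float(s["eef_pos"][2]),1),round(float(f),1)))
        if f>12: break
    movel(W(-35,y,57),max_speed=20); movel(W(-35,y,100))
    print(y,log,"t",read_state()["time"])
E
python3 - <<'E'
from press import *
s=read_state()
for cw in(0,.11,1.3): print(cw,inverse_kinematics(W(0,-140,52.3),ori(cw)))
clamp(); movel(s["eef_pos"]+[0,0,60]); movep(W(-35,125,200),ori()); press(125)
E
```

```text
0 [ 0.08013109  0.63902588 -0.10882483  1.97857427  0.12839369  0.53042996
 -1.52215686]
0.11 [ 0.06123282  0.6386299  -0.08316396  1.97958838  0.09858893  0.5271444
 -1.60477773]
1.3 [-0.14943404  0.65452748  0.20534522  1.99075284 -0.25236301  0.52030867
 -2.46947261]
125 [(54.9, -0.1), (54.5, 0.7), (54.0, 0.2), (53.5, 0.3), (53.0, 0.3), (52.5, -0.6), (52.0, 1.1), (51.5, 1.0), (51.0, 1.1), (50.5, 1.6), (50.0, 1.5), (49.5, 2.6), (49.0, 1.7), (48.5, 2.3), (48.0, 2.5), (47.5, 3.4), (47.0, 2.4), (46.5, 3.0), (46.0, 3.9), (45.5, 3.3), (45.1, 5.9), (44.9, 14.9)] t 12.5167
```

Station 1 rises evenly, so it is worn. Next is station 2.

```bash
python3 - <<'E'
from press import *
press(50)
E
```

```text
50 [(55.0, -1.1), (54.5, -1.9), (54.0, -1.1), (53.5, -1.0), (53.0, -1.9), (52.5, -1.4), (52.0, -0.8), (51.5, 2.7), (51.0, 3.6), (50.5, 3.7), (50.1, 4.6), (49.6, 4.5), (49.0, 3.6), (48.5, 3.9), (48.0, 2.7), (47.5, 1.4), (47.0, 1.3), (46.5, 0.3), (45.9, 1.0), (45.5, -0.1), (45.1, 2.6), (44.9, 12.8)] t 20.7583
```

The force peaks at about 6 N and then gives way to about 1 N, so station 2 is the good one. Next I throw its lever.

```bash
python3 - <<'E'
from press import *
import cv2
movep(W(-8,50,100),ori()); movel(W(-8,50,63),max_speed=100)
g=movel(W(46,50,63),max_speed=40,guard=12)
s=read_state();print(g,(s["eef_pos"][:2]-t)@R,s["ft_force"]); wait(.25)
p=(s["eef_pos"][:2]-t)@R
movel(W(p[0]-12,50,63),max_speed=80);movel(W(p[0]-12,50,140))
movep(W(-100,-140,200),ori(-np.pi+.1)); open_gripper()
c=camera("top");cv2.imwrite("pics/lev.png",cv2.resize(c["image"][170:290,135:340],None,fx=3.9,fy=3.9,interpolation=2));np.savez("top1.npz",**c)
s=read_state();print(s["time"],s["qpos"],s["eef_pos"])
for cw in(.1,.7,1.3): print(inverse_kinematics(W(0,-140,52.3),ori(cw-np.pi)))
E
```

```text
True [40.34331568 49.97466248] [-5.43294798 -0.0146502   6.05373001]
27.4 [ 1.08448268  0.67237561 -1.45823973  2.07080702  0.75867789  1.11911126
  0.90251286] [426.31570286 -75.82894818 200.01723775]
[ 0.73762461  0.91561979 -1.09329582  1.94542831  1.01882175  0.9738846
  0.76875156]
[ 0.6626151   0.83810631 -0.95524056  1.9487729   0.91885707  0.86875445
  0.24055572]
[ 0.6082533   0.79558459 -0.8642249   1.95129796  0.84964812  0.8086413
 -0.30662856]
```

View pics/lev.png

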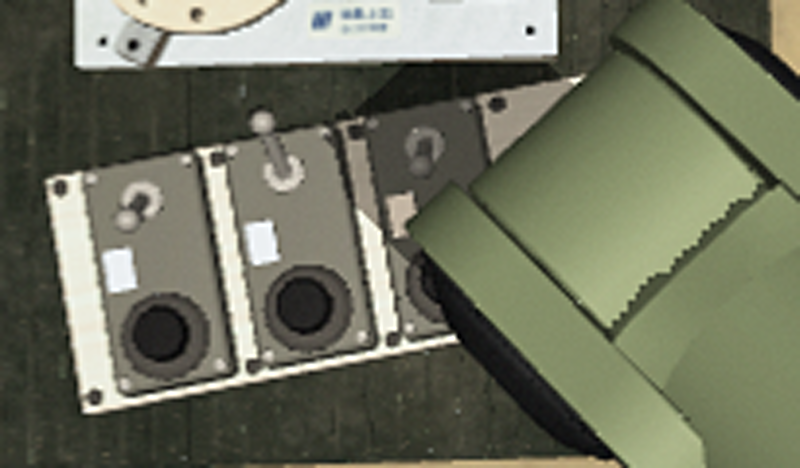

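The middle lever's ball is now at (262,122), beyond its pivot, and the other two levers still lean towards their buttons. Next I go to the knob with a more ordinary arm posture.

```bash
python3 - <<'E'
from press import *
q=np.array([0.061,0.6386,-0.083,1.9796,0.0986,0.527,1.537]); q[1]-=.2
goto_joints(q); s=read_state(); print(s["eef_pos"],s["time"])
o=lambda cw:ori(cw-np.pi)
movep(W(0,-140,130),o(.11)); print(read_state()["qpos"].round(2))
for cw in(.11,.7,1.3): print(np.round(inverse_kinematics(W(0,-140,53),o(cw)),2))
E
```

```text
[567.14620839 -61.65407787 162.07021001] 28.9917
[ 0.07  0.51 -0.1   1.94  0.07  0.69  1.56]
[ 0.06  0.64 -0.08  1.98  0.1   0.53  1.54]
[-0.03  0.64  0.04  1.98 -0.05  0.52  1.08]
[-0.13  0.65  0.17  1.99 -0.21  0.52  0.63]
```

```bash
python3 - <<'E'
from press import *
o=lambda cw:ori(cw-np.pi)
print(movel(W(0,-140,53.5),max_speed=80,guard=10)); clamp(); s=read_state();print(s["finger_gap"],s["gripper_force"],s["ft_force"],s["time"])
for cw in np.arange(.3,1.31,.12):
    movep(W(0,-140,53.5),o(cw)); s=read_state(); print(round(cw,2),s["ft_force"].round(1),s["torque"].round(2),s["time"])
    if cw>1.1 and abs(s["torque"][2])>2.5: break
wait(.3)
E
```

```text
False
12.837123101334369 58.58951210975647 [-2.6035895  -4.003725    7.32028362] 31.0667
0.3 [-2.4 -3.   7.5] [-0.48  0.51 -0.02] 31.3333
0.42 [-3.3 -1.   5.9] [-0.27  0.47 -0.03] 31.5833
0.54 [-3.6 -1.1  6.2] [-0.09  0.44 -0.09] 31.8333
0.66 [-1.1 -0.6  6.1] [ 0.03  0.33 -0.06] 32.0833
0.78 [-1.6  0.7  6.5] [ 0.19  0.21 -0.05] 32.3333
0.9 [-0.2  1.6  6.6] [ 0.35  0.13 -0.02] 32.5833
1.02 [0.2 1.7 5.6] [ 0.55 -0.06 -0.07] 32.8333
1.14 [0.5 3.1 6.2] [ 0.77 -0.29 -0.04] 33.0833
1.26 [1.4 3.6 5.2] [ 0.81 -0.52  0.  ] 33.3333
```

```bash
python3 - <<'E'
from press import *
import cv2
o=lambda cw:ori(cw-np.pi)
movep(W(0,-140,53.5),o(1.29)); wait(.3);print(read_state()["torque"].round(2))
open_gripper(); movel(W(0,-140,160)); s=read_state(); movep(W(-60,-250,280),o(1.2)); 
c=camera("top");a=cv2.resize(c["image"][170:290,135:340],None,fx=3.9,fy=3.9,interpolation=2)
d=camera("side");cv2.imwrite("pics/end.png",a);cv2.imwrite("pics/ends.png",d["image"][200:400,150:450]);print(read_state()["time"])
E
```

```text
[ 0.69 -0.52  1.06]
36.5667
```

View pics/end.png

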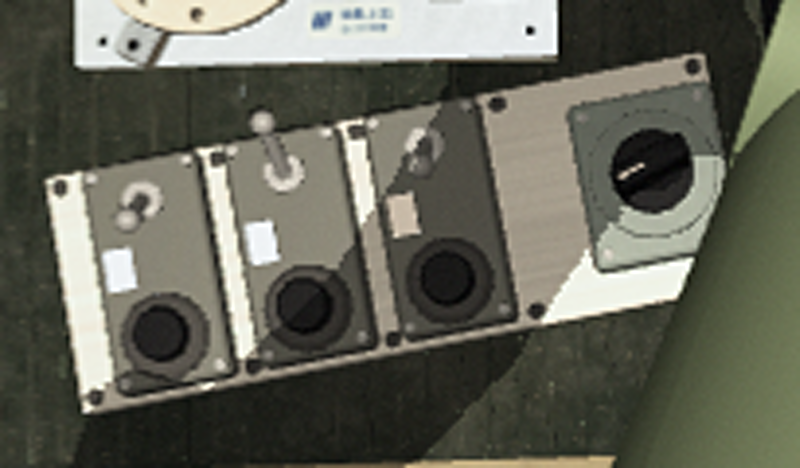

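View pics/ends.png

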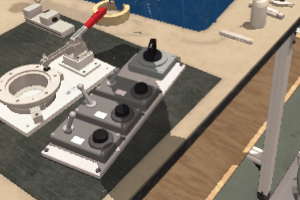

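The pictures show the middle lever over (ball at (262,122)), the levers at (128,217) and (420,160) unmoved, all buttons out and the knob bar turned clockwise. The 1 N m reading confirms the knob is at its stop, and the arm is clear.

```bash
python3 -c "
from workcell import *
print(finish_job())"
```

```text
the job is handed in; nothing more can be done
None
```

The middle switch was the one that snapped; I threw its lever fully over, turned the main knob clockwise to its stop, left the worn switches' levers and the bystanders alone, and handed the job in at about 37 s of the 67 s allowed (no verdict was returned).

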